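# Set the lens cap a quarter turn off its stop and hold it

### The job

First clear the two wood offcuts off the film carrier plate in the vise and drop them in the scrap bin. Then screw the knurled brass cap on the plate's lens cell down clockwise until it bottoms out, back it off a quarter turn so the condenser glass has room to expand, and finish with the cap still gripped between your fingers, so that it cannot creep while I drive its lock screw. Leave everything else on the bench where it is.

Things in the scene. Friction and masses are not known exactly. Their poses are not given: they have to be found in the camera images.
- vise: small green bench vise clamped to the far edge of the bench, holding the aluminium film carrier plate; rigid and fixed. Origin: on the bench top, under the jaw faces; x points away from the robot towards the vise handle, z up
- plate (a point): centre of the lens cell's foot on the level top of the carrier plate, 121 mm above the bench, 60 mm from the vise origin along its -x; axes as the vise. The plate spans x = -65 to +66 mm, y = -110 to +110 mm. The upright cell: a flange 54 mm across, 3 mm high, then a threaded barrel 38 mm across that carries the cap. Only the cell and the offcuts stand above the plate's top
- cap: knurled round brass cap on the lens cell, 46 mm across, 22 mm tall, side bare all round; two dark spanner slots in its top rim lie on its x axis. Right-hand thread, already started: clockwise from above screws it down, 2 mm a turn, light friction (0.05 N m), hard stop at the bottom; it stays where left. Origin: centre of its underside, 14 mm above the plate when bottomed
- cap_grip (a point): point on the cap's axis 12 mm above its underside (26 mm above the plate when bottomed): where to grip it, from above, fingers on opposite sides
- cap_turn (a joint): turn of the cap on its thread, rad: 0 = bottomed out, grows as it is unscrewed (anticlockwise from above). Starts between 2.2 and 3.7; it cannot come off (stop at 6.9)
- offcut_a: hardwood offcut on the carrier plate, 66 to 80 mm to one side of the cap (plate y): a block 24 mm (its x) x 38 mm (its y) x 20 mm tall; origin: centre of its underside. Its x lies within 0.35 rad of the plate's x
- offcut_b: hardwood offcut on the plate to the other side of the cap, stepped: 24 mm (its x) x 34 mm (its y) x 11 mm tall, with a second 11 mm step on top from y = -17 to +3 mm, 22 mm tall in all; origin: centre of the underside; lies like offcut_a
- bin: grey sheet-metal scrap bin standing loose on the bench, open on top, 170 mm (its x) x 150 mm (its y) x 90 mm tall, walls 4 mm, 0.8 kg; left or right of the vise; origin: centre of its underside, z up
- mirror: bystander: projection mirror lying flat, silver glass in a steel frame, 130 x 180 x 14 mm; origin: centre of its underside
- crank: bystander: brown bakelite crank handle lying on its arm, 80 mm long, with a 50 mm tall knob standing up 60 mm along +x from the hub; origin: underside of the hub
- socket_a: bystander: white ceramic lamp socket, 48 mm across the foot, 42 mm tall, upright; origin: centre of its underside
- socket_b: bystander: a second lamp socket, the same as socket_a
- screwdriver: bystander: screwdriver 170 mm long lying along its x axis, handle to -x; origin: underneath it, on the bench
- film_box: bystander: closed cardboard film box 98 x 98 x 40 mm; origin: centre of its underside
- jar: bystander: glass jar with a steel lid, 56 mm across, 75 mm tall; origin: centre of its underside

How it is judged:
By the outcome, as a careful person would: the job done as asked, in the order asked, and still so for the second after the job is handed in, while the arm keeps its last pose, push and grip.
It also fails if it takes over 72 s, if anything falls off the work surface, if the arm or the gripper's body presses on something with over 40 N, if the wrist force passes 120 N, or if a joint passes its speed limit or range.

### The arm

A 7-joint arm with a two-finger parallel gripper is mounted at the origin on the work surface. World frame = base frame: x ahead of the robot, y to its left, z up, the work surface at z = 0. Lengths are in mm, angles in rad, forces in N, time in s.
With the tool pointing down it reaches from about 400 to 900 mm from the base axis. Payload 5.5 kg.
Tool frame: the origin (TCP) lies at the very end of the fingers, on their centre line; the grasp point (between the pads) lies 19 mm behind it (manip.hold_point_z is the distance from the TCP to the grasp point, in mm); z points along the fingers, x is the direction in which the jaws open and shut, and the axes are right-handed (so a half turn about z gives the same grasp; the last joint's range is limited). The gripper opens to 92 mm and grips with 3 to 60 N. Pads are 19 mm wide; open, the fingers measure 130 mm over their backs; the gripper's body (75 mm by 190 mm) begins 47 mm behind the grasp point.
Start: joints at [-1.086, 0.501, -0.427, 1.55, 0.221, 1.138, -0.21], TCP at [142.952, 634.086, 226.729] pointing down, gripper open.
Joint ranges: [-2.88, 2.88], [-0.31, 2.03], [-1.54, 1.56], [0.2, 2.42], [-1.41, 4.55], [0.19, 2.02], [-2.57, 2.57]. Speed limits (rad/s): [2.57, 2.57, 3.14, 3.14, 3.14, 3.14, 3.14].

### API

Orientations are given as a unit quaternion [x, y, z, w].
In Python, from bench import manip gives the robot as it stands. The module is installed in compiled form; this text tells all that it offers.
- The arm moves only by the shell command python3 -m inch 'ROWS' [OPENING] [FORCE]. ROWS is JSON, a list that holds one entry, the list of rows, each a list of 6 numbers: the shift along the tool's x, y, z in m, then the turn, a rotation vector about the tool's x, y, z in rad. A call has 1 to 8 rows; each row shifts and turns the pose as measured when the row begins, along the tool's axes as they then stand; what a row does not reach is not made up. A row lasts 1/10 s, in which the tool goes at most 50 mm and 8.59 degrees, less where a joint would pass 70% of its speed; a pose out of reach is approached as far as the arm can. A call with a gripper value outside its range is refused whole. OPENING is the finger opening in m, from 0 to 0.0918, set as the call begins (- or left out, the last holds). The fingers move at their own pace and stop on an object; FORCE is the grip in N (left out, the last holds). Time passes only in rows, so rows that do not move let the fingers close. It gives the time, the measured TCP pose, the force and the opening at its end, in the units of the state.
- manip.read_state(): the state, without advancing time (a new reading comes with each control period).
- manip.grab_frame(name): name is "scene" or "top" or "wrist"; returns the picture (400x640x3 uint8, blue, green, red); there is no depth.
- manip.camera_info(name): a dict with "fx", "fy", "cx", "cy" (pixels), "rvec" (rotation vector, rad) and "tvec" (3), from world to camera coordinates, as OpenCV has them; the wrist camera has in their place "hand_eye" (4x4, takes a point from camera to tool coordinates, whose origin is the TCP and whose axes are the tool frame's). Camera axes: x right, y down, z forward; pixel columns grow to the right and rows downward; lengths in mm; the calibration is good to about 2 mm. A picture is of the moment at which its call begins: read the wrist's pose just before it. camera_info takes no time and is no camera call.
- manip.finish_job(): hands the job in, once; it reports no verdict.
The state is a dict: "t": time; "qpos": joint angles; "qd": joint speeds; "joint_torque": joint torques, N m; "tcp_pos": TCP position; "tcp_rot": TCP orientation; "contact_force": force on the tool from outside, world axes, zero at the start; "moment": the same for the moment, N m; "opening": finger opening in mm.
Only numpy, scipy, OpenCV 4.12 (cv2) and the standard library are available. Lean on these libraries where they do the work, as an engineer would, in place of code of your own. Each camera call takes 0.05 s, during which the arm holds its last target. There are 200 camera calls.

## Working session

There is one attempt and no reset: what is moved stays moved. The work goes in short steps, Python scripts to look and compute and a shell command to move; the robot and the scene stay as the last step left them, time stands still between calls to the robot, and variables do not carry over. Pictures are saved under pics/ and viewed, about 8 in all and at most 12, crops included, and the job is handed in when it is done.

```bash
mkdir -p pics
cat > h.py <<'E'
import numpy as np, cv2
from scipy.spatial.transform import Rotation as R
from bench import manip
def cam(n,st=None):
    c=manip.camera_info(n); K=np.array([[c['fx'],0,c['cx']],[0,c['fy'],c['cy']],[0,0,1.]])
    if 'rvec' in c:
        Rm=cv2.Rodrigues(np.array(c['rvec'],float))[0]; t=np.array(c['tvec'],float).ravel()
    else:
        T=np.eye(4);T[:3,:3]=R.from_quat(st['tcp_rot']).as_matrix();T[:3,3]=st['tcp_pos']
        W=np.linalg.inv(T@np.array(c['hand_eye'])); Rm=W[:3,:3];t=W[:3,3]
    return K,Rm,t
def px2w(C,uv,z):
    K,Rm,t=C; o=-Rm.T@t; d=Rm.T@np.linalg.inv(K)@np.array([uv[0],uv[1],1.]); return o+d*(z-o[2])/d[2]
def w2px(C,p):
    K,Rm,t=C; q=K@(Rm@np.array(p,float)+t); return q[:2]/q[2]
def rows(target,yaw_x=None):
    "shift in tool axes (m) to reach world target TCP; yaw turn about tool z to bring tool x to world heading yaw_x (mod pi)"
    s=manip.read_state(); r=R.from_quat(s['tcp_rot']); M=r.as_matrix()
    print('shift tool m',np.round(r.inv().apply(np.array(target)-s['tcp_pos'])/1000,4))
    h=np.arctan2(M[1,0],M[0,0])
    if yaw_x is not None:
        d=(yaw_x-h+np.pi/2)%np.pi-np.pi/2; print('turn about tool z',round(-d,3),'q7',s['qpos'][6])
    print('tilt axis z',np.round(M[:,2],4),'heading',round(h,4))
E
python3 - <<'E'
from h import *
s=manip.read_state(); print(s)
for n in('scene','top','wrist'): cv2.imwrite(f'pics/{n}0.png',manip.grab_frame(n))
for n in('scene','top'):
    K,Rm,t=cam(n); print(n,K[0,0],-Rm.T@t)
print(manip.camera_info('wrist'))
a=cv2.imread('pics/scene0.png');b=cv2.imread('pics/top0.png')
E
```

```text
{'t': 0.0, 'qpos': array([-1.08577843,  0.50188357, -0.42680622,  1.55143149,  0.22079808,
        1.13828047, -0.21027791]), 'qd': array([-0.00014808,  0.00020845,  0.00029286,  0.0005735 , -0.00020803,
        0.0002049 ,  0.00086991]), 'joint_torque': array([ 8.03229759e-04, -5.66593409e+01, -5.81520259e+00, -2.79109776e+01,
       -6.84272381e-02,  3.09099723e-02,  1.99621313e-04]), 'tcp_pos': array([142.88132577, 633.39451552, 225.66497233]), 'tcp_rot': array([ 7.80998928e-01,  6.24531607e-01, -7.86950677e-04,  5.71467058e-04]), 'contact_force': array([ 0.07080424,  0.00410168, -1.2582162 ]), 'moment': array([-0.01130698, -0.01989221,  0.04865117]), 'opening': 91.72088070356031}
scene 478.4399100088835 [1482.16978387  410.45364721  818.67594322]
top 471.04793014342573 [ 371.51388408  -20.51958607 1336.37886817]
{'fx': 280.4381744358958, 'fy': 280.4381744358958, 'cx': 320.8290233729939, 'cy': 206.9178607275459, 'hand_eye': array([[ 9.99999776e-01, -1.70094539e-04, -6.47399679e-04,
        -3.14402899e-01],
       [ 3.62993487e-04,  9.50413945e-01,  3.10987462e-01,
        -8.53862421e+01],
       [ 5.62400414e-04, -3.10987628e-01,  9.50413794e-01,
        -1.57749663e+02],
       [ 0.00000000e+00,  0.00000000e+00,  0.00000000e+00,
         1.00000000e+00]])}
```

View pics/top0.png

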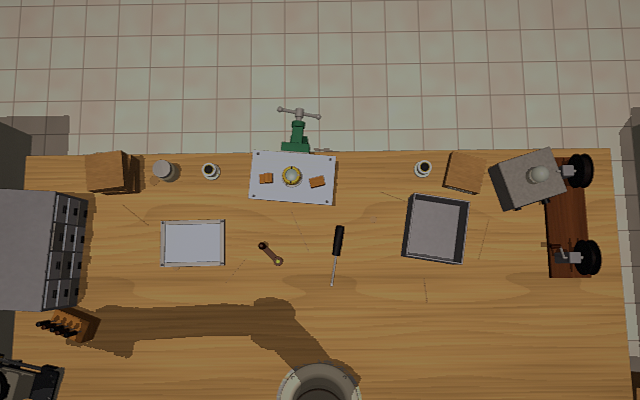

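View pics/scene0.png

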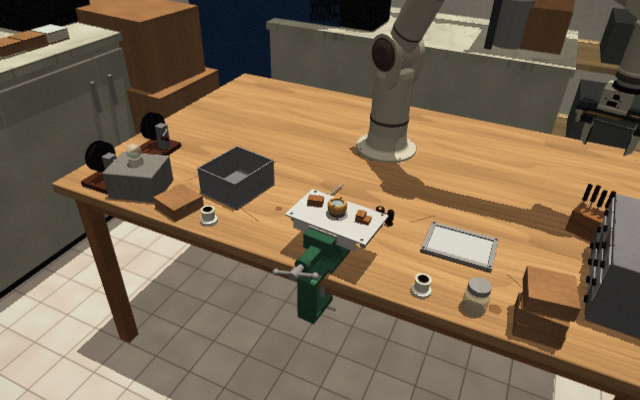

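Top view: the plate is at about (292,178), the cap at (291,176), offcuts at (266,178) and (317,182), and the bin at (435,230), to the robot's right. Mirror, crank and screwdriver lie in front of the vise. Next I'll enlarge the plate region.

Run:
```python
from h import *
C=cam('top')
for n,uv,z in [('cap',(291.5,175.5),150),('pl TL',(253,151),121),('pl TR',(337,156),121),('pl BL',(249,198),121),('pl BR',(332,205),121),('offL',(266,178),143),('offR',(317,182),141),
 ('bin',(417,194),90),('bin',(468,202),90),('bin',(463,264),90),('bin',(403,256),90)]: print(n,np.round(px2w(C,uv,z),1))
a=cv2.imread('pics/top0.png')[140:270,240:480]
b=cv2.resize(cv2.imread('pics/top0.png')[145:210,244:344],None,fx=8,fy=8,interpolation=cv2.INTER_CUBIC)
cv2.imwrite('pics/topc.png',b)
```

```text
cap [601.   61.3 150. ]
pl TL [673.7 165.1 121. ]
pl TR [657.4 -56.8 121. ]
pl BL [548.2 174.5 121. ]
pl BR [527.3 -41.9 121. ]
offL [596.6 127.6 143. ]
offR [584.9  -3.7 141. ]
bin [ 558.3 -269.7   90. ]
bin [ 535.2 -404.2   90. ]
bin [ 371.8 -383.    90. ]
bin [ 394.2 -227.    90. ]
```

View pics/topc.png

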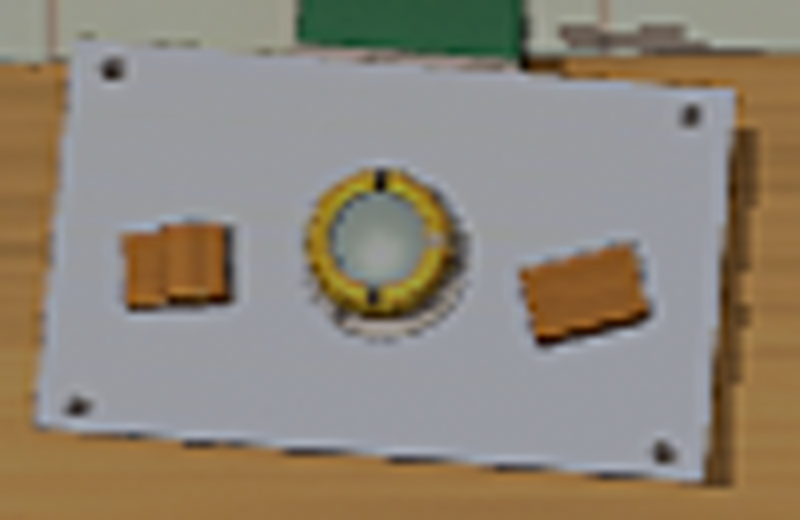

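```bash
python3 -c "
from h import *
rows([597,90,240])
C=cam('top')
for n,uv,z in [('cap',(376,243),157),('slotT',(379,181),157.5),('slotB',(373,294),157.5),('TL',(73,42),121),('TR',(735,92),121),('BL',(37,428),121),('BR',(705,482),121)]: print(n,np.round(px2w(C,(244+uv[0]/8-.4,145+uv[1]/8-.4),z),1))
"
python3 -m inch '[[[-0.03,0.039,0,0,0,0],[-0.03,0.039,0,0,0,0],[-0.03,0.039,0,0,0,0],[-0.03,0.039,0,0,0,0],[-0.03,0.039,0,0,0,0],[-0.03,0.039,0,0,0,0],[-0.03,0.039,0,0,0,0],[-0.03,0.039,0,0,0,0]]]'; python3 -c "
from h import *
rows([597,90,240],0.085);print(manip.read_state()['qpos'])"
```

```text
shift tool m [-0.4304  0.5625 -0.0135]
tilt axis z [-4.0e-04 -1.4e-03 -1.0e+00] heading 1.349
cap [601.   63.1 157. ]
slotT [621.   62.1 157.5]
slotB [584.4  64.1 157.5]
TL [676.8 165.8 121. ]
TR [657.1 -52.8 121. ]
BL [548.  176.5 121. ]
BR [527.7 -41.2 121. ]
t: 0.95
tcp_pos: [392.1, 330.4, 221.8]
tcp_rot: [0.776, 0.631, -0.003, -0.002]
contact_force: [0.4, 0.4, 0.1]
opening: 91.9
shift tool m [-0.1937  0.2495 -0.0198]
turn about tool z 1.281 q7 0.5368414390245972
tilt axis z [-7.3e-03  3.0e-04 -1.0e+00] heading 1.3657
[-0.47538834  0.2494574  -0.31757512  1.89544399  0.08461442  1.01526839
  0.53684144]
```

```bash
python3 -m inch '[[[-0.03,0.039,-0.003,0,0,0],[-0.03,0.039,-0.003,0,0,0],[-0.03,0.039,-0.003,0,0,0],[-0.03,0.039,-0.003,0,0,0],[-0.03,0.039,-0.003,0,0,0],[-0.03,0.039,-0.003,0,0,0],[0,0,0,0,0,0.149],[0,0,0,0,0,0.149]]]' 
python3 -m inch '[[[0,0,0,0,0,0.149],[0,0,0,0,0,0.149],[0,0,0,0,0,0.149],[0,0,0,0,0,0.149],[0,0,0,0,0,0.149],[0,0,0,0,0,0.149],[0,0,0,0,0,0.149],[0,0,0,0,0,0]]]' 0.065
python3 -c "
from h import *
rows([597,115,235],0.085);s=manip.read_state();print(s['qpos'],s['tcp_pos'],s['t'])
a=manip.grab_frame('wrist');cv2.imwrite('pics/w1.png',a)
np.save('s1.npy',np.r_[s['tcp_pos'],s['tcp_rot']])
C=cam('wrist',s);print([np.round(w2px(C,p)) for p in [(597,128,143),(601,62,157),(585,-4,141)]])"
```

```text
t: 1.75
tcp_pos: [589.5, 90.5, 237.3]
tcp_rot: [0.863, 0.505, -0.004, 0.0]
contact_force: [-0.3, 0.8, -0.1]
opening: 92.0
t: 2.55
tcp_pos: [588.0, 87.5, 233.9]
tcp_rot: [1.0, 0.005, -0.006, 0.003]
contact_force: [-0.7, 0.2, 0.3]
opening: 65.1
shift tool m [ 0.0093 -0.0274 -0.0014]
turn about tool z -0.075 q7 -0.1530774668229636
tilt axis z [-0.0125 -0.0057 -0.9999] heading 0.0099
[-0.27129608  0.36981905  0.09793654  1.69125028 -0.03594654  1.09575861
 -0.15307747] [587.9644749   87.49821984 233.89362849] 2.55
[array([333., 167.]), array([337., 241.]), array([319., 292.])]
```

View pics/w1.png

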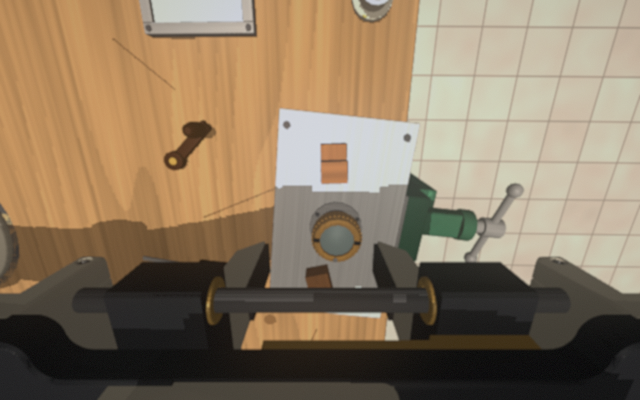

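Wrist view: offcut b is at about (334,163), with its tall step toward the cap (160–183). The cap is at (337,236) and the offcut a end shows at (318,277). I'll measure b by segmentation.

Run:
```python
from h import *
v=np.load('s1.npy');s=dict(tcp_pos=v[:3],tcp_rot=v[3:]);C=cam('wrist',s)
a=cv2.imread('pics/w1.png')[130:200,300:370]; hsv=cv2.cvtColor(a,cv2.COLOR_BGR2HSV)
m=(hsv[...,1]>90).astype(np.uint8); n,l,st,c=cv2.connectedComponentsWithStats(m); k=1+np.argmax(st[1:,4])
p=np.argwhere(l==k)[:,::-1].astype(np.float32)+[300,130]; r=cv2.minAreaRect(p.astype(np.float32)); print(r)
for y in range(140,188,3):
    q=p[p[:,1]==y]; 
    if len(q): print(y,q[:,0].min(),q[:,0].max(), hsv[y-130,34])
for uv in cv2.boxPoints(r): print(uv,np.round(px2w(C,uv,143),1),np.round(px2w(C,uv,132),1))
cv2.imwrite('pics/w1c.png',cv2.resize(cv2.imread('pics/w1.png')[130:310,270:390],None,fx=4,fy=3.3,interpolation=cv2.INTER_CUBIC))
```

```text
((333.7141418457031, 163.1382293701172), (38.43162155151367, 24.63234519958496), 88.15238952636719)
146 321.0 345.0 [ 13 136 188]
149 321.0 345.0 [ 13 134 187]
152 322.0 345.0 [ 12 135 187]
155 322.0 345.0 [ 12 135 187]
158 322.0 345.0 [ 12 132 181]
161 323.0 345.0 [ 12 112 128]
164 322.0 346.0 [ 13 133 186]
167 322.0 346.0 [ 13 137 195]
170 322.0 346.0 [ 13 137 188]
173 322.0 346.0 [ 13 132 174]
176 322.0 346.0 [ 13 132 170]
179 322.0 346.0 [ 13 136 180]
182 322.0 345.0 [ 12 109 188]
[320.78482 144.3295 ] [585.5 147.4 143. ] [585.4 146.3 132. ]
[345.4044  143.53531] [606.9 148.3 143. ] [607.7 147.2 132. ]
[346.64346 181.94696] [609.2 114.3 143. ] [610.2 111.7 132. ]
[322.0239  182.74115] [587.  113.2 143. ] [586.9 110.6 132. ]
```

```bash
python3 -m inch '[[[0.0095,-0.0375,0,0.006,0.0125,-0.05],[0,0,0.035,0,0,0],[0,0,0.035,0,0,0],[0,0,0,0,0,0]]]' 0.065
python3 -c "
from h import *
rows([597.5,125.5,125],0.06)"
```

```text
t: 3.0
tcp_pos: [598.5, 126.9, 163.2]
tcp_rot: [0.999, 0.041, 0.002, -0.001]
contact_force: [-0.9, 0.8, -0.5]
opening: 65.1
shift tool m [-0.0013  0.0014  0.0382]
turn about tool z 0.023 q7 -0.13970070194628428
tilt axis z [ 0.0036  0.0024 -1.    ] heading 0.0825
```

```bash
python3 -m inch '[[[-0.001,0.001,0.02,0,-0.003,0.02],[0,0,0.017,0,0,0],[0,0,0,0,0,0]]]'
python3 -m inch '[[[0,0,0,0,0,0],[0,0,0,0,0,0],[0,0,0,0,0,0],[0,0,0,0,0,0],[0,0,0,0,0,0],[0,0,0,0,0,0]]]' 0.01 25
python3 -m inch '[[[0,0,-0.03,0,0,0],[0,0,-0.04,0,0,0],[0,0,0,0,0,0]]]'
```

```text
t: 3.3
tcp_pos: [599.1, 125.6, 128.3]
tcp_rot: [0.999, 0.035, 0.001, -0.001]
contact_force: [0.6, -0.7, -0.2]
opening: 65.1
t: 3.9
tcp_pos: [602.8, 125.7, 135.2]
tcp_rot: [0.999, 0.036, 0.005, -0.002]
contact_force: [0.6, -0.4, -0.9]
opening: 23.6
t: 4.2
tcp_pos: [601.1, 125.3, 206.1]
tcp_rot: [0.999, 0.036, 0.004, -0.002]
contact_force: [1.0, -0.4, 0.6]
opening: 23.6
```

```bash
python3 -m inch '[[[-0.0168,0.0459,0,0,0,0],[-0.0168,0.0459,0,0,0,0],[-0.0168,0.0459,0,0,0,0],[-0.0168,0.0459,0,0,0,0],[-0.0168,0.0459,0,0,0,0],[-0.0168,0.0459,0,0,0,0],[-0.0168,0.0459,0,0,0,0],[-0.0168,0.0459,0,0,0,0]]]'
python3 -c "
from h import *
rows([465,-345,150],-0.2);s=manip.read_state();print(s['qpos'],s['tcp_pos'])"
```

```text
t: 5.0
tcp_pos: [496.5, -249.7, 202.1]
tcp_rot: [0.999, 0.046, 0.007, -0.005]
contact_force: [1.0, -0.0, 0.6]
opening: 23.4
shift tool m [-0.041   0.0924  0.0508]
turn about tool z 0.293 q7 0.6055115391828947
tilt axis z [ 0.0134  0.0098 -0.9999] heading 0.0928
[ 0.24528338  0.32579874  0.22165695  1.84077644 -0.10275256  0.97715911
  0.60551154] [ 496.51787643 -249.68412023  202.14506974]
```

Go over the bin, aligned with it, and take a wrist look to confirm its position before lowering.

```bash
python3 -m inch '[[[-0.02,0.046,0,0,0,0],[-0.02,0.046,0,-0.009,-0.013,0],[0,0,0,0,0,0.146],[0,0,0,0,0,0.146],[0,0,0,0,0,0]]]'
python3 - <<'E'
from h import *
rows([465,-345,60],-0.2);s=manip.read_state();print(s['qpos'],s['tcp_pos'])
a=manip.grab_frame('wrist');cv2.imwrite('pics/w2.png',a)
C=cam('wrist',s);print([np.round(w2px(C,p)) for p in [(558,-270,90),(535,-404,90),(372,-383,90),(394,-227,90)]])
E
```

```text
t: 5.5
tcp_pos: [457.5, -356.5, 199.8]
tcp_rot: [0.994, -0.108, -0.0, 0.003]
contact_force: [0.3, -0.1, 0.2]
opening: 23.5
shift tool m [ 0.0049 -0.0137  0.1397]
turn about tool z -0.016 q7 0.5170254279164844
tilt axis z [-0.0016 -0.0059 -1.    ] heading -0.2162
[ 0.35024198  0.38153066  0.33071856  1.7822126  -0.1375323   0.99866772
  0.51702543] [ 457.49643921 -356.48310299  199.7779943 ]
[array([412.,  88.]), array([405., 231.]), array([247., 243.]), array([219.,  80.])]
```

View pics/w2.png

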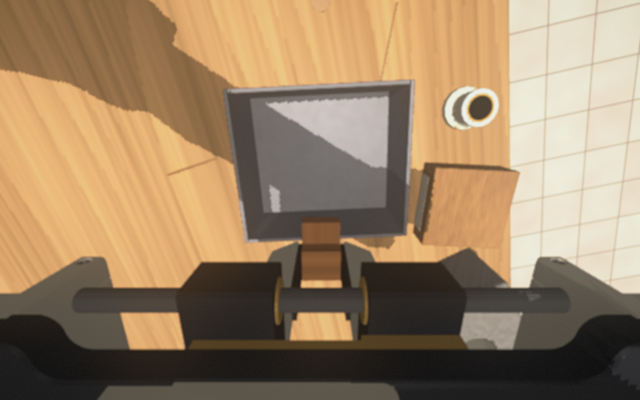

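The gripper holds b at (320,250). Bin rim corners are at about (228,91), (413,81), (407,235), (247,241).

Run:
```python
from h import *
s=manip.read_state();C=cam('wrist',s)
P=np.array([px2w(C,p,90)[:2] for p in [(228,91),(413,81),(407,235),(247,241)]]);print(P.round(),P.mean(0),[round(np.linalg.norm(P[i]-P[i-1])) for i in range(4)])
c=P.mean(0); d=P[1]+P[2]-P[0]-P[3]; h=np.arctan2(d[1],d[0]); print('heading',h)
e=np.array([-np.sin(h),np.cos(h)])
for o in(-22,28): t=c+o*e; print(o,t); rows([*t,60],h)
```

```text
[[ 399. -237.]
 [ 559. -263.]
 [ 537. -408.]
 [ 373. -380.]] [ 467.11215311 -322.01145949] [146, 163, 147, 167]
heading -0.16638443954012427
-22 [ 463.4685613  -343.70763977]
shift tool m [ 0.0031 -0.0138  0.1396]
turn about tool z -0.045 q7 0.52044045561041
tilt axis z [-0.0016 -0.0055 -1.    ] heading -0.2115
28 [ 471.74945179 -294.39813914]
shift tool m [ 0.0008 -0.0638  0.1393]
turn about tool z -0.045 q7 0.52044045561041
tilt axis z [-0.0016 -0.0055 -1.    ] heading -0.2115
```

```bash
python3 -m inch '[[[0.003,-0.0138,0.01,0.005,0.002,-0.04],[0,0,0.045,0,0,0],[0,0,0.045,0,0,0],[0,0,0.035,0,0,0],[0,0,0.005,0,0,0]]]'
python3 -m inch '[[[0,0,0,0,0,0],[0,0,0,0,0,0],[0,0,0,0,0,0]]]' 0.048
python3 -m inch '[[[0,0,-0.045,0,0,0],[0,0,-0.045,0,0,0],[0,0,-0.045,0,0,0],[0,0,0,0,0,0]]]'
python3 -c "
from h import *
rows([585,-4,210],0.24);s=manip.read_state();print(s['qpos'],s['tcp_pos'])"
```

```text
t: 6.05
tcp_pos: [471.1, -334.3, 55.5]
tcp_rot: [0.998, -0.069, 0.005, -0.001]
contact_force: [-0.2, 0.2, 0.2]
opening: 23.9
t: 6.35
tcp_pos: [473.1, -331.7, 56.7]
tcp_rot: [0.998, -0.065, 0.005, -0.002]
contact_force: [0.2, -0.6, 0.6]
opening: 42.9
t: 6.75
tcp_pos: [473.7, -333.7, 201.7]
tcp_rot: [0.998, -0.064, 0.008, -0.001]
contact_force: [1.4, -0.6, 0.3]
opening: 47.8
shift tool m [ 0.0685 -0.3412 -0.0064]
turn about tool z -0.368 q7 0.5636130414792447
tilt axis z [ 1.650e-02  1.000e-04 -9.999e-01] heading -0.1279
[ 0.33129615  0.36891639  0.30318862  1.79113152 -0.140823    0.98799541
  0.56361304] [ 473.66983891 -333.66646447  201.71102791]
```

```bash
python3 -m inch '[[[0.0105,-0.0443,-0.005,0,-0.016,0],[0.0105,-0.0443,-0.005,0,0,0],[0.0105,-0.0443,-0.005,0,0,0],[0.0105,-0.0443,-0.005,0,0,0],[0.0105,-0.0443,-0.005,0,0,0],[0.0105,-0.0443,-0.005,0,0,0],[0.0105,-0.0443,-0.005,0,0,0]]]' 0.065
python3 -m inch '[[[0,0,0,0,0,-0.12],[0,0,0,0,0,-0.12],[0,0,0,0,0,-0.12],[0,0,0,0,0,0]]]'
python3 - <<'E'
from h import *
rows([585,-4,210],0.24);s=manip.read_state();print(s['qpos'],s['tcp_pos'])
np.save('s3.npy',np.r_[s['tcp_pos'],s['tcp_rot']])
a=manip.grab_frame('wrist');cv2.imwrite('pics/w3.png',a)
C=cam('wrist',s);print([np.round(w2px(C,p)) for p in [(601,63,157),(585,-4,141)]])
cv2.imwrite('pics/w3c.png',cv2.resize(a[60:320,180:480],None,fx=2.3,fy=2.3,interpolation=cv2.INTER_CUBIC))
E
```

```text
t: 7.45
tcp_pos: [592.7, -39.4, 251.9]
tcp_rot: [0.997, -0.073, 0.012, 0.003]
contact_force: [0.7, -0.8, -0.7]
opening: 65.1
t: 7.85
tcp_pos: [597.5, -25.9, 258.0]
tcp_rot: [0.992, 0.122, 0.018, 0.004]
contact_force: [0.1, 0.0, -0.2]
opening: 64.7
shift tool m [-0.0085 -0.0248  0.0474]
turn about tool z 0.005 q7 0.2744617707834353
tilt axis z [ 0.0368 -0.003  -0.9993] heading 0.2447
[-0.0941609   0.32231457  0.1135076   1.70162507 -0.03778417  1.08306573
  0.27446177] [597.52689299 -25.90021202 257.96973959]
[array([346., 113.]), array([311., 178.])]
```

View pics/w3c.png

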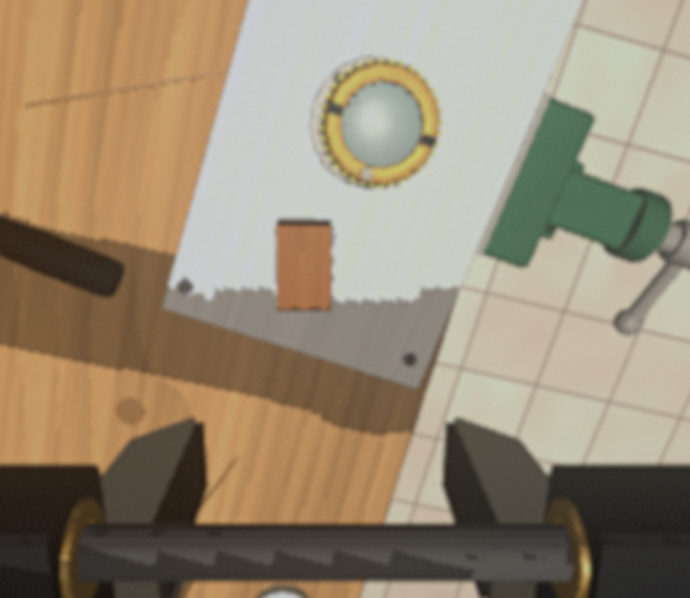

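Offcut a's top is at crop (277–332, 226–311), almost square to the tool. The cap top is centred at crop (382,122), with slots at (335,108) and (428,141).

Run:
```python
from h import *
v=np.load('s3.npy');s=dict(tcp_pos=v[:3],tcp_rot=v[3:]);C=cam('wrist',s)
f=lambda u,z:px2w(C,(180+u[0]/2.3-.2,60+u[1]/2.3-.2),z)
P=np.array([f(u,141)[:2] for u in [(277,226),(332,226),(331,311),(277,311)]]);c=P.mean(0);d=P[1]+P[2]-P[0]-P[3];h=np.arctan2(d[1],d[0])
print(P.round(1),c,h,[round(np.linalg.norm(P[i]-P[i-1])) for i in range(4)])
print('cap',f((382,122),158),f((335,108),158),f((428,141),158))
rows([*c,124],h)
```

```text
[[570.8  12.4]
 [593.4  17.9]
 [602.1 -18.5]
 [579.  -24. ]] [586.30612001  -3.03532563] 0.23654862255356865 [37, 23, 37, 24]
cap [600.71329     62.89973494 158.        ] [582.20116577  63.41919958 158.        ] [619.7248528   60.52831632 158.        ]
shift tool m [-0.0103 -0.0265  0.1335]
turn about tool z 0.005 q7 0.27127621403813906
tilt axis z [ 0.037  -0.0028 -0.9993] heading 0.2411
```

```bash
python3 -m inch '[[[0,0,0,0.0115,-0.036,0],[-0.0054,-0.025,0,0,0,0],[0,0,0.045,0,0,0],[0,0,0.04,0,0,0],[0,0,0,0,0,0]]]'
python3 -c "
from h import *
rows([586.3,-3,124],0.237)"
```

```text
t: 8.4
tcp_pos: [589.3, -4.5, 176.5]
tcp_rot: [0.994, 0.11, 0.005, 0.001]
contact_force: [-0.9, 0.4, -0.7]
opening: 65.0
shift tool m [-0.0031 -0.0022  0.0525]
turn about tool z -0.017 q7 0.22373873190620014
tilt axis z [ 0.0092  0.     -1.    ] heading 0.2198
```

```bash
python3 -m inch '[[[-0.003,-0.002,0.03,0,-0.009,-0.015],[0,0,0.017,0,0,0],[0,0,0.002,0,0,0]]]'
python3 -m inch '[[[0,0,0.001,0,0,0],[0,0,0.001,0,0,0],[0,0,0.001,0,0,0],[0,0,0.001,0,0,0],[0,0,0,0,0,0]]]' 0.01 25
python3 -c "
from h import *
rows([586.3,-3,124],0.237)"
```

```text
t: 8.7
tcp_pos: [589.4, -4.9, 131.7]
tcp_rot: [0.994, 0.113, 0.003, 0.002]
contact_force: [-0.2, -0.4, -0.4]
opening: 65.0
t: 9.2
tcp_pos: [593.6, -6.0, 134.5]
tcp_rot: [0.994, 0.111, 0.008, 0.002]
contact_force: [-0.4, 0.3, -0.1]
opening: 29.2
shift tool m [-0.0067 -0.0046  0.0103]
turn about tool z -0.015 q7 0.2308123858763902
tilt axis z [ 0.0156 -0.0028 -0.9999] heading 0.222
```

```bash
python3 -m inch '[[[-0.007,-0.004,0.006,0,-0.015,-0.015],[-0.001,0,0.005,0,-0.001,0],[-0.001,0,0.002,0,-0.001,0]]]' 0.05
python3 -m inch '[[[-0.001,0,0.0015,0,-0.001,0],[-0.001,0,0.0015,0,-0.001,0],[-0.001,0,0.0015,0,-0.001,0],[-0.001,0,0.0015,0,-0.001,0]]]' 0.01 25
python3 -c "
from h import *
rows([586.3,-3,124],0.237)"
```

```text
t: 9.5
tcp_pos: [583.8, -3.8, 121.2]
tcp_rot: [0.993, 0.119, -0.001, 0.003]
contact_force: [-2.1, -2.3, 19.5]
opening: 47.9
t: 9.9
tcp_pos: [584.3, -4.3, 121.3]
tcp_rot: [0.993, 0.119, 0.002, 0.004]
contact_force: [-1.9, 0.3, 9.0]
opening: 23.9
shift tool m [ 0.0023 -0.0008 -0.0027]
turn about tool z 0.001 q7 0.23830616136198124
tilt axis z [ 0.0043 -0.0067 -1.    ] heading 0.2383
```

```bash
python3 -m inch '[[[0,0,-0.04,0,0,0],[0,0,-0.04,0,0,0],[-0.0254,0.0364,0,0,0,0],[-0.0254,0.0364,0,0,0,0],[-0.0254,0.0364,0,0,0,0],[-0.0254,0.0364,0,0,0,0],[-0.0254,0.0364,0,0,0,0],[-0.0254,0.0364,0,0,0,0]]]'
python3 -m inch '[[[-0.015,0.03,0,0,0,0],[0,0,0,0,0,0.14],[0,0,0,0,0,0.14],[0,0,0,0,0,0.12],[0,0,0,0,0,0]]]'
python3 -c "
from h import *
rows([471.7,-294,60],-0.166)"
```

```text
t: 10.7
tcp_pos: [488.7, -250.5, 203.8]
tcp_rot: [0.992, 0.128, 0.002, 0.002]
contact_force: [0.7, -0.9, -0.1]
opening: 23.7
t: 11.2
tcp_pos: [474.0, -295.5, 202.4]
tcp_rot: [0.996, -0.087, 0.001, 0.003]
contact_force: [-0.2, 0.4, 0.4]
opening: 23.6
shift tool m [-0.0028 -0.002   0.1424]
turn about tool z -0.008 q7 0.4372481713495009
tilt axis z [ 9.0e-04 -6.8e-03 -1.0e+00] heading -0.1741
```

```bash
python3 -m inch '[[[-0.003,-0.002,0.03,0.005,0,0],[-0.001,0,0.045,0,0,0],[-0.001,0,0.045,0,0,0],[-0.001,0,0.005,0,0,0]]]'
python3 -m inch '[[[-0.001,0,0,0,0,0],[-0.001,0,0,0,0,0],[-0.001,0,0,0,0,0]]]' 0.048
python3 -m inch '[[[0,0,-0.045,0,0,0],[0,0,-0.045,0,0,0],[0,-0.02,-0.045,0,0,0],[0,-0.03,0,0,0,0],[0,-0.03,0,0,0,0],[0,0,0,0,0,0]]]' 0.085
python3 - <<'E'
from h import *
rows([601,63,210],2.0);s=manip.read_state();print(s['qpos'],s['tcp_pos'])
a=manip.grab_frame('top')[140:280,230:490];cv2.imwrite('pics/t4.png',cv2.resize(a,None,fx=3,fy=3,interpolation=cv2.INTER_CUBIC))
E
```

```text
t: 11.6
tcp_pos: [471.9, -293.0, 76.3]
tcp_rot: [0.997, -0.079, 0.004, 0.002]
contact_force: [-0.7, 1.1, -0.8]
opening: 23.6
t: 11.9
tcp_pos: [469.9, -293.1, 78.7]
tcp_rot: [0.997, -0.077, 0.005, 0.002]
contact_force: [-0.3, 0.7, -0.1]
opening: 43.4
t: 12.5
tcp_pos: [485.7, -215.5, 230.5]
tcp_rot: [0.997, -0.078, 0.015, 0.004]
contact_force: [-0.5, 0.5, -0.4]
opening: 84.3
shift tool m [ 0.07   -0.2932  0.0208]
turn about tool z 0.986 q7 0.2854786623518791
tilt axis z [ 0.0293 -0.0111 -0.9995] heading -0.1558
[ 0.12321988  0.2369319   0.28397078  1.89125901 -0.08004445  0.9926156
  0.28547866] [ 485.74659441 -215.53972582  230.49205466]
```

View pics/t4.png

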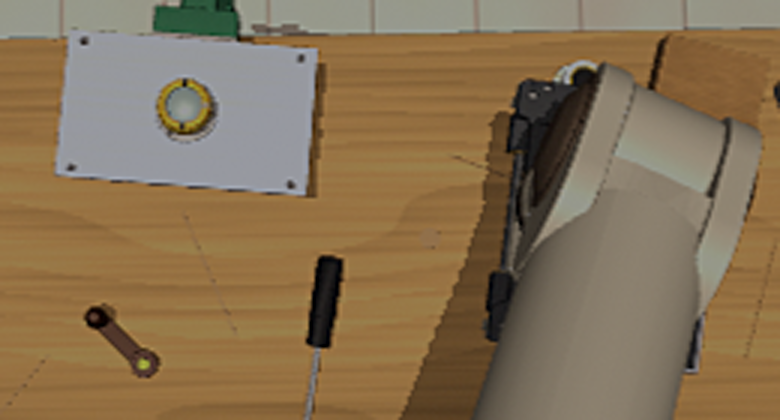

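```bash
python3 -m inch '[[[0,0,0,0.0065,-0.03,0],[0.012,-0.048,0,0,0,0],[0.012,-0.048,0,0,0,0],[0.012,-0.048,0,0,0,0],[0.012,-0.048,0,0,0,0],[0.012,-0.048,0,0,0,0],[0.012,-0.048,0,0,0,0]]]'
python3 -m inch '[[[0,0,0,0,0,-0.148],[0,0,0,0,0,-0.148],[0,0,0,0,0,-0.148],[0,0,0,0,0,-0.148],[0,0,0,0,0,-0.148],[0,0,0,0,0,-0.148],[0,0,0,0,0,-0.148],[0,0,0,0,0,-0.148]]]'
python3 -c "
from h import *
rows([601,63,210],2.2);s=manip.read_state();print(s['qpos'],s['tcp_pos'])"
```

```text
t: 13.25
tcp_pos: [608.5, 40.0, 239.3]
tcp_rot: [0.996, -0.093, 0.008, 0.006]
contact_force: [1.5, -0.6, 0.0]
opening: 84.9
t: 14.05
tcp_pos: [615.4, 40.0, 245.6]
tcp_rot: [0.874, 0.486, 0.007, 0.013]
contact_force: [-0.4, -0.4, -0.7]
opening: 84.9
shift tool m [ 0.012  -0.0254  0.0348]
turn about tool z -1.184 q7 0.86587375764361
tilt axis z [ 0.0254 -0.0152 -0.9996] heading 1.0156
[-0.07097027  0.37585312 -0.06240663  1.65224243  0.04651459  1.09131338
  0.86587376] [615.37547408  39.98861018 245.56770441]
```

```bash
python3 -m inch '[[[0,0,0.002,0,0,-0.149],[0,0,0.002,0,0,-0.149],[0,0,0.002,0,0,-0.149],[0,0,0.002,0,0,-0.149],[0,0,0.002,0,0,-0.149],[0,0,0.002,0,0,-0.149],[0,0,0.002,0,0,-0.149],[0,0,0.002,0,0,-0.149]]]'
python3 - <<'E'
from h import *
rows([600.8,62.9,215],2.25);s=manip.read_state();print(s['qpos'],s['tcp_pos'])
M=R.from_quat(s['tcp_rot']).as_matrix(); print('level turn (tool rotvec)', -np.cross(M.T@[0,0,-1.],[0,0,1]).round(4), 'level shift', )
E
```

```text
t: 14.85
tcp_pos: [620.5, 22.4, 236.4]
tcp_rot: [0.447, 0.894, -0.003, 0.022]
contact_force: [0.4, -0.4, -0.2]
opening: 84.8
shift tool m [0.0451 0.0083 0.0197]
turn about tool z -0.035 q7 2.0063033857634616
tilt axis z [ 0.0359 -0.0252 -0.999 ] heading 2.215
[ 0.11374073  0.39794278 -0.27348614  1.65540652  0.15340189  1.07415821
  2.00630339] [620.46539885  22.38393416 236.41266904]
level turn (tool rotvec) [ 0.0136  0.0417 -0.    ] level shift
```

```bash
cat >> h.py <<'E'
def aim(target):
    s=manip.read_state(); M=R.from_quat(s['tcp_rot']).as_matrix()
    rv=np.cross([0,0,1],M.T@[0,0,-1.]); M2=M@R.from_rotvec(rv).as_matrix()
    print('level turn',rv.round(4),'then level shift m',(M2.T@(np.array(target)-s['tcp_pos'])/1000).round(4),'heading',round(float(np.arctan2(M[1,0],M[0,0])),4),'q7',s['qpos'][6].round(3),'F',s['contact_force'].round(1),'M',s['moment'].round(2),'open',round(s['opening'],1))
E
python3 -m inch '[[[0,0,0,0.0136,0.0417,0],[0.0442,0.0085,0,0,0,0],[0,0,0,0,0,0]]]'
python3 - <<'E'
from h import *
aim([600.8,62.9,143])
s=manip.read_state();a=manip.grab_frame('wrist');cv2.imwrite('pics/w5.png',cv2.resize(a[100:360,180:480],None,fx=2.3,fy=2.3,interpolation=cv2.INTER_CUBIC))
C=cam('wrist',s);print([np.round((w2px(C,p)-[180,100])*2.3) for p in [(600.8,62.9,158)]])
np.save('s5.npy',np.r_[s['tcp_pos'],s['tcp_rot']])
E
```

```text
t: 15.15
tcp_pos: [601.9, 57.0, 238.1]
tcp_rot: [0.448, 0.894, -0.0, 0.001]
contact_force: [0.1, 1.6, -0.4]
opening: 85.2
level turn [ 0.0002  0.0022 -0.    ] then level shift m [0.0054 0.0027 0.0951] heading 2.212 q7 1.969 F [ 0.1  1.6 -0.4] M [ 0.19  0.03 -0.01] open 85.2
[array([338., 271.])]
```

View pics/w5.png

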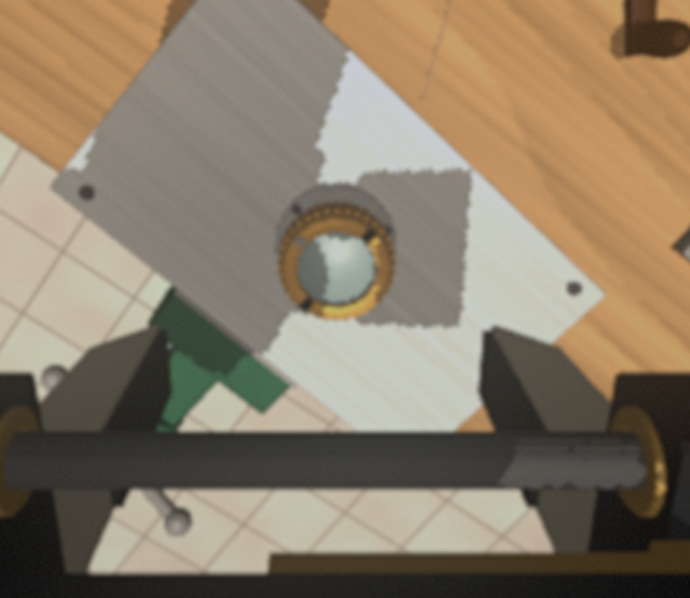

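```bash
python3 -m inch '[[[0.0054,0.0027,0.03,0,0.002,0],[0,0,0.03,0,0,0],[0,0,0.01,0,0,0],[0,0,0,0,0,0]]]' 
python3 -c "
from h import *
aim([600.8,62.9,130])"
```

```text
t: 15.6
tcp_pos: [606.8, 49.7, 170.4]
tcp_rot: [0.453, 0.891, -0.002, 0.007]
contact_force: [0.5, -0.5, 0.8]
opening: 85.1
level turn [ 0.0029  0.0134 -0.    ] then level shift m [0.0142 0.0029 0.0404] heading 2.2009 q7 1.941 F [ 0.5 -0.5  0.8] M [0.06 0.09 0.07] open 85.1
```

```bash
python3 -m inch '[[[0.0142,0.0029,0.005,0.003,0.013,0],[0.003,0.001,0.005,0,0.003,0]]]' 
python3 -c "
from h import *
aim([600.8,62.9,130])"
```

```text
t: 15.8
tcp_pos: [601.3, 65.5, 162.3]
tcp_rot: [0.454, 0.891, 0.001, -0.0]
contact_force: [-0.1, 0.4, -0.0]
opening: 84.8
level turn [ 0.0023 -0.0015  0.    ] then level shift m [-0.0018 -0.0019  0.0323] heading 2.1984 q7 1.922 F [-0.1  0.4 -0. ] M [0.08 0.11 0.  ] open 84.8
```

```bash
python3 -m inch '[[[-0.001,-0.001,0.017,0.001,0.001,0],[0.001,0,0.012,0,0.002,0]]]' 
python3 -c "
from h import *
aim([600.8,62.9,130])"
```

```text
t: 16.0
tcp_pos: [602.7, 66.7, 135.6]
tcp_rot: [0.454, 0.891, 0.003, 0.001]
contact_force: [0.3, -0.6, -0.3]
opening: 84.9
level turn [ 0.0067 -0.0021  0.    ] then level shift m [-0.0019 -0.0038  0.0056] heading 2.1998 q7 1.915 F [ 0.3 -0.6 -0.3] M [-0.    0.08  0.01] open 84.9
```

```bash
python3 -m inch '[[[-0.001,-0.003,0.005,0.006,-0.001,0],[0,-0.001,0.001,0.001,0,0],[0,-0.001,0.001,0,0,0],[0,0,0.001,0,0,0],[0,0,0.001,0,0,0],[0,0,0.001,0,0,0]]]' 0.03 20
python3 -c "
from h import *
aim([600.8,62.9,130])"
```

```text
t: 16.6
tcp_pos: [600.7, 61.7, 126.5]
tcp_rot: [0.454, 0.891, -0.0, 0.001]
contact_force: [-0.6, -4.5, 7.3]
opening: 45.7
level turn [ 0.0009  0.0019 -0.    ] then level shift m [ 0.0009  0.0007 -0.0035] heading 2.1995 q7 1.913 F [-0.6 -4.5  7.3] M [-0.83  0.12 -0.01] open 45.7
```

```bash
python3 -m inch '[[[0,0,0,0,0,0],[0.001,0.001,-0.003,0.001,0.002,0]]]' 0.052
python3 -m inch '[[[0,0,0.0005,0,0,0],[0,0,0.0005,0,0,0]]]' 0.03 20
python3 -c "
from h import *
aim([600.8,62.9,130])"
```

```text
t: 16.8
tcp_pos: [600.8, 63.0, 129.8]
tcp_rot: [0.454, 0.891, -0.0, -0.0]
contact_force: [0.1, -0.2, -0.1]
opening: 51.4
t: 17.0
tcp_pos: [602.1, 62.8, 129.9]
tcp_rot: [0.454, 0.891, 0.0, 0.001]
contact_force: [-0.2, -3.1, 4.4]
opening: 45.4
level turn [ 0.0017  0.0015 -0.    ] then level shift m [ 0.0009 -0.001  -0.0001] heading 2.1989 q7 1.913 F [-0.2 -3.1  4.4] M [-0.6   0.05  0.01] open 45.4
```

Gripped well. Screw down, watching moment and heading.

```bash
python3 -m inch '[[[0,0,0,0,0,0.12],[0,0,0,0,0,0.12],[0,0,0,0,0,0.12],[0,0,0,0,0,0.12],[0,0,0,0,0,0.12],[0,0,0,0,0,0.12],[0,0,0,0,0,0.12],[0,0,0,0,0,0.12]]]'
python3 -c "
from h import *
aim([600.8,62.9,130])"
```

```text
t: 17.8
tcp_pos: [602.2, 62.3, 129.7]
tcp_rot: [0.824, 0.566, 0.001, 0.001]
contact_force: [0.4, -1.7, 0.4]
opening: 45.3
level turn [ 0.0024 -0.0003  0.    ] then level shift m [ 0.0001 -0.0015 -0.0003] heading 1.2031 q7 1.031 F [ 0.4 -1.7  0.4] M [-0.39 -0.06  0.05] open 45.3
```

```bash
for i in 1; do python3 -m inch '[[[0,0,0,0,0,0.12],[0,0,0,0,0,0.12],[0,0,0,0,0,0.12],[0,0,0,0,0,0.12],[0,0,0,0,0,0.12],[0,0,0,0,0,0.12],[0,0,0,0,0,0.12],[0,0,0,0,0,0.1]]]'; done
python3 -c "
from h import *
aim([600.8,62.9,130])"
python3 -m inch '[[[0,0,0,0,0,0.06],[0,0,0,0,0,0.06],[0,0,0,0,0,0.06],[0,0,0,0,0,0.06]]]'
python3 -c "
from h import *
aim([600.8,62.9,130])"
```

```text
t: 18.6
tcp_pos: [601.9, 62.0, 129.4]
tcp_rot: [0.994, 0.112, 0.001, 0.001]
contact_force: [0.1, -2.6, 1.0]
opening: 45.4
level turn [ 0.0022 -0.0016  0.    ] then level shift m [-0.0008 -0.0011 -0.0006] heading 0.2245 q7 0.165 F [ 0.1 -2.6  1. ] M [-0.47 -0.02  0.05] open 45.4
t: 19.0
tcp_pos: [601.7, 62.0, 129.3]
tcp_rot: [1.0, -0.013, 0.001, 0.001]
contact_force: [0.4, -2.4, 1.7]
opening: 45.3
level turn [ 0.0025 -0.0021  0.    ] then level shift m [-0.001  -0.0009 -0.0007] heading -0.0261 q7 -0.056 F [ 0.4 -2.4  1.7] M [-0.44  0.    0.08] open 45.3
```

```bash
for i in 1; do python3 -m inch '[[[0,0,0,0,0,0.08],[0,0,0,0,0,0.08],[0,0,0,0,0,0.08],[0,0,0,0,0,0.08],[0,0,0,0,0,0.08]]]'; done
python3 -c "
from h import *
aim([600.8,62.9,130])"
python3 -m inch '[[[0,0,0,0,0,0.08],[0,0,0,0,0,0.08],[0,0,0,0,0,0.08],[0,0,0,0,0,0.08]]]'
python3 -c "
from h import *
aim([600.8,62.9,130])"
```

```text
t: 19.5
tcp_pos: [601.5, 62.0, 129.2]
tcp_rot: [0.976, -0.219, 0.001, 0.001]
contact_force: [0.3, -1.6, 1.3]
opening: 45.3
level turn [ 0.0018 -0.0029  0.    ] then level shift m [-0.0011 -0.0005 -0.0008] heading -0.4412 q7 -0.421 F [ 0.3 -1.6  1.3] M [-0.4   0.04  0.  ] open 45.3
t: 19.9
tcp_pos: [601.4, 62.1, 129.1]
tcp_rot: [0.926, -0.377, 0.001, 0.001]
contact_force: [0.3, -2.2, 1.9]
opening: 45.6
level turn [ 0.0009 -0.0034  0.    ] then level shift m [-0.001  -0.0002 -0.0009] heading -0.7739 q7 -0.711 F [ 0.3 -2.2  1.9] M [-0.41  0.1   0.07] open 45.6
```

```bash
for i in 1; do python3 -m inch '[[[0,0,0,0,0,0.06],[0,0,0,0,0,0.06],[0,0,0,0,0,0.06]]]'; done
python3 -c "
from h import *
aim([600.8,62.9,130])"
python3 -m inch '[[[0,0,0,0,0,0.06],[0,0,0,0,0,0.06],[0,0,0,0,0,0.06]]]'
python3 -c "
from h import *
aim([600.8,62.9,130])"
python3 -m inch '[[[0,0,0,0,0,0.06],[0,0,0,0,0,0.06],[0,0,0,0,0,0.06]]]'
python3 -c "
from h import *
aim([600.8,62.9,130])"
```

```text
t: 20.2
tcp_pos: [601.4, 62.1, 129.0]
tcp_rot: [0.887, -0.462, 0.002, 0.001]
contact_force: [0.1, -2.3, 1.6]
opening: 45.6
level turn [ 0.0003 -0.0038  0.    ] then level shift m [-0.0009  0.     -0.001 ] heading -0.9615 q7 -0.874 F [ 0.1 -2.3  1.6] M [-0.38  0.09  0.08] open 45.6
t: 20.5
tcp_pos: [603.8, 63.3, 129.1]
tcp_rot: [0.841, -0.541, 0.004, -0.0]
contact_force: [4.1, -2.0, -1.6]
opening: 45.3
level turn [-0.0049 -0.0066  0.    ] then level shift m [-0.0008  0.0029 -0.0009] heading -1.1428 q7 -1.033 F [ 4.1 -2.  -1.6] M [-0.41 -0.65  0.73] open 45.3
t: 20.8
tcp_pos: [607.8, 63.9, 129.1]
tcp_rot: [0.789, -0.614, 0.008, -0.002]
contact_force: [3.8, -2.0, 0.1]
opening: 45.6
level turn [-0.0134 -0.0101  0.    ] then level shift m [-0.0008  0.007  -0.0009] heading -1.3227 q7 -1.191 F [ 3.8 -2.   0.1] M [-0.46 -0.77  0.78] open 45.6
```

The stop shows clearly: Mz jumped from 0.08 to 0.75 N m near heading −1.0, about 3.2 rad in. After that the fingers slipped off centre, so I'll re-centre, regrip and confirm the stop gently before backing off.

```bash
python3 -m inch '[[[0,0,0,0,0,0],[-0.0008,0.006,-0.0005,-0.013,-0.01,0],[0,0.001,0,0,0,0]]]' 0.056
python3 -c "
from h import *
aim([601.5,62.4,129])"
```

```text
t: 21.1
tcp_pos: [599.0, 64.8, 128.5]
tcp_rot: [0.79, -0.613, -0.002, 0.0]
contact_force: [0.2, 0.1, -0.2]
opening: 55.8
level turn [ 0.003   0.0026 -0.    ] then level shift m [ 0.0029 -0.0018 -0.0005] heading -1.3192 q7 -1.183 F [ 0.2  0.1 -0.2] M [-0.09  0.16  0.03] open 55.8
```

```bash
python3 -m inch '[[[0.0025,-0.002,-0.0005,0.003,0.002,0],[0,0,0,0,0,0]]]'
python3 -c "
from h import *
aim([601.5,62.4,129])
s=manip.read_state();np.save('s6.npy',np.r_[s['tcp_pos'],s['tcp_rot']]);cv2.imwrite('pics/w6.png',manip.grab_frame('wrist'))
C=cam('wrist',s);print(w2px(C,[601.5,62.4,157]))"
python3 -m inch '[[[0,0,0,0,0,0],[0,0,0,0,0,0],[0,0,0,0,0,0]]]' 0.03 25
python3 -c "
from h import *
aim([601.5,62.4,129])"
```

```text
t: 21.3
tcp_pos: [600.8, 63.2, 128.7]
tcp_rot: [0.791, -0.612, -0.001, -0.0]
contact_force: [0.2, 0.4, 0.0]
opening: 56.0
level turn [ 0.001   0.0019 -0.    ] then level shift m [ 0.0009 -0.0005 -0.0003] heading -1.3181 q7 -1.179 F [0.2 0.4 0. ] M [-0.1   0.13  0.05] open 56.0
[322.31239654 280.82368274]
t: 21.65
tcp_pos: [600.8, 62.2, 128.7]
tcp_rot: [0.79, -0.613, -0.001, 0.0]
contact_force: [-0.2, 1.3, -0.4]
opening: 45.4
level turn [ 0.0011  0.001  -0.    ] then level shift m [-0.     -0.0007 -0.0003] heading -1.3185 q7 -1.179 F [-0.2  1.3 -0.4] M [0.31 0.14 0.02] open 45.4
```

```bash
python3 -m inch '[[[0,0,0,0,0,0.03],[0,0,0,0,0,0.03]]]'
python3 -c "
from h import *
aim([601.5,62.4,129])"
```

```text
t: 21.85
tcp_pos: [601.1, 62.3, 128.7]
tcp_rot: [0.771, -0.636, -0.0, 0.0]
contact_force: [3.1, -1.4, -2.5]
opening: 45.2
level turn [ 0.0007  0.0004 -0.    ] then level shift m [ 0.     -0.0004 -0.0003] heading -1.3795 q7 -1.232 F [ 3.1 -1.4 -2.5] M [-0.2  -0.63  0.9 ] open 45.2
```

View pics/w6.png

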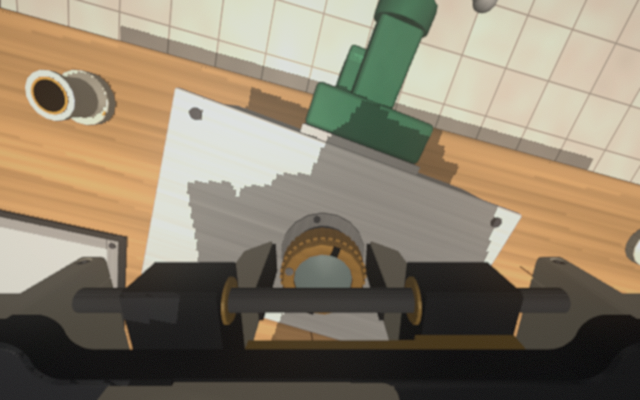

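One slot shows at (335,252), and Mz is 0.9 N m after 0.06 rad, so the cap is bottomed. Next I'll compute the cap angle from the slot and the total turn.

```bash
python3 - <<'E'
from h import *
v=np.load('s6.npy');s=dict(tcp_pos=v[:3],tcp_rot=v[3:]);C=cam('wrist',s)
# dark slot centroid
a=cv2.imread('pics/w6.png',0)[244:262,325:346];m=a<45;ys,xs=np.nonzero(m);print(a.min(),m.sum(),xs.mean()+325,ys.mean()+244)
for uv in[(335,252),(xs.mean()+325,ys.mean()+244)]:
    p=px2w(C,uv,157);d=p[:2]-[601.2,62.4];print(p,np.hypot(*d),np.arctan2(d[1],d[0]))
E
python3 -m inch '[[[0,0,0,0,0,-0.04],[0,0,0,0,0,-0.04]]]'
python3 -c "
from h import *
aim([601.5,62.4,129])"
```

```text
31 40 335.125 251.525
[619.64575263  60.3489423  157.        ] 18.559435004728137 -0.11073913510661366
[619.922818    60.35864499 157.        ] 18.83377403307324 -0.10860134814968775
t: 22.05
tcp_pos: [601.2, 62.3, 128.7]
tcp_rot: [0.796, -0.606, -0.0, 0.0]
contact_force: [-0.1, -1.1, 1.2]
opening: 45.5
level turn [ 0.0007 -0.0003  0.    ] then level shift m [-0.     -0.0003 -0.0003] heading -1.3011 q7 -1.165 F [-0.1 -1.1  1.2] M [-0.15  0.24 -0.12] open 45.5
```

```bash
python3 -m inch '[[[0,0,0,0,0,-0.12],[0,0,0,0,0,-0.12],[0,0,0,0,0,-0.12],[0,0,0,0,0,-0.12],[0,0,0,0,0,-0.12],[0,0,0,0,0,-0.12],[0,0,0,0,0,-0.12],[0,0,0,0,0,-0.12]]]'
python3 -m inch '[[[0,0,0,0,0,-0.12],[0,0,0,0,0,-0.12],[0,0,0,0,0,-0.12],[0,0,0,0,0,-0.06],[0,0,0,0,0,0]]]'
python3 -c "
from h import *
aim([601.5,62.4,129])"
```

```text
t: 22.85
tcp_pos: [601.5, 61.9, 129.0]
tcp_rot: [0.987, -0.161, -0.0, 0.0]
contact_force: [-0.2, -1.0, -1.2]
opening: 45.4
t: 23.35
tcp_pos: [601.7, 61.9, 129.1]
tcp_rot: [0.999, 0.052, -0.0, -0.0]
contact_force: [-0.8, -0.9, -0.6]
opening: 45.5
level turn [-0.0009  0.0002  0.    ] then level shift m [-0.0002 -0.0005  0.0001] heading 0.105 q7 0.062 F [-0.8 -0.9 -0.6] M [-0.12  0.05  0.07] open 45.5
```

```bash
python3 -m inch '[[[0,0,0,0,0,-0.07],[0,0,0,0,0,-0.062],[0,0,0,0,0,0]]]'
python3 - <<'E'
from h import *
aim([601.5,62.4,129])
s=manip.read_state();a=manip.grab_frame('wrist');cv2.imwrite('pics/w7.png',cv2.resize(a[180:320,230:420],None,fx=4,fy=4,interpolation=cv2.INTER_CUBIC))
np.save('s7.npy',np.r_[s['tcp_pos'],s['tcp_rot']])
C=cam('wrist',s)
for t in(1.36,1.462,1.56): print(t,(w2px(C,[601.4+18.7*np.cos(t),62.1+18.7*np.sin(t),157.5])-[230,180])*4)
E
```

```text
t: 23.65
tcp_pos: [601.8, 61.9, 129.1]
tcp_rot: [0.993, 0.115, -0.0, -0.001]
contact_force: [1.3, -0.1, 0.8]
opening: 45.5
level turn [-0.0012  0.0002  0.    ] then level shift m [-0.0002 -0.0006  0.0001] heading 0.2312 q7 0.174 F [ 1.3 -0.1  0.8] M [-0.16  0.05  0.01] open 45.5
1.36 [428.00099269 293.84722452]
1.462 [414.35069807 288.75186541]
1.56 [400.70335715 285.05633895]
```

View pics/w7.png

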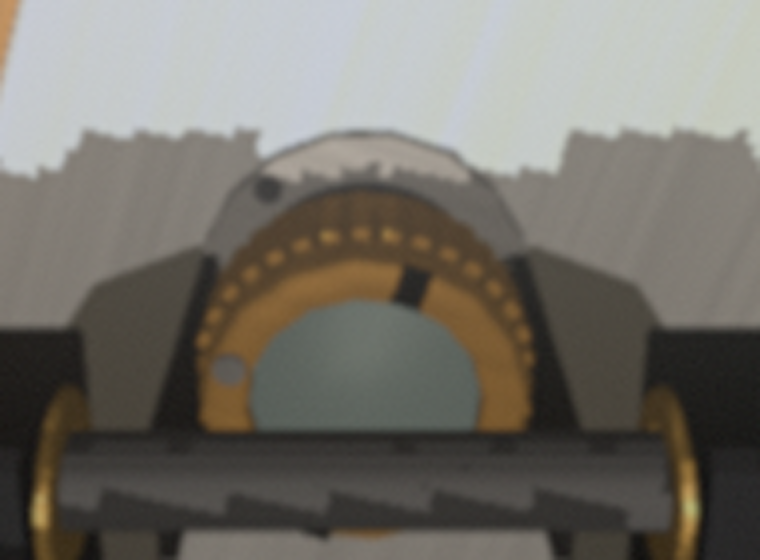

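The slot is at (412,285); a quarter turn predicts (414,289), so they agree. Last, a look at the bin and bench.

Run:
```python
from h import *
a=manip.grab_frame('top');cv2.imwrite('pics/t8.png',cv2.resize(a[140:300,140:500],None,fx=2.2,fy=2.2,interpolation=cv2.INTER_CUBIC))
s=manip.read_state();print(s['t'],s['opening'],s['contact_force'])
```

```text
23.75 45.38112427255526 [1.29116654 0.5213827  0.4014326 ]
```

View pics/t8.png

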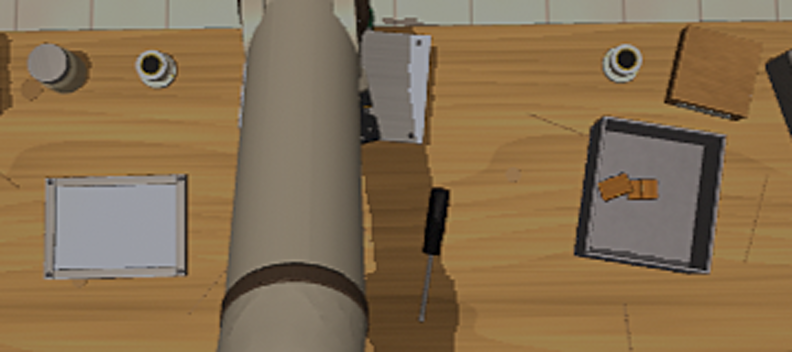

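Both offcuts are in the bin at crop (615,187) and (645,190). The bin, sockets, mirror, jar and screwdriver are where they were. The cap is held at 25 N, so I'm handing in.

```bash
python3 -c "
from bench import manip
print(manip.finish_job())"
```

```text
the job is handed in; nothing more can be done
None
```

The job is done and handed in at about 24 s. Both offcuts are in the scrap bin, and the cap was screwed down to its stop and backed off a quarter turn. It is still held between the fingers at a commanded 25 N.

- **Stop:** it showed clearly after about 3.2 rad, where the turning moment rose from about 0.08 to 0.75 N m. The fingers then slipped off centre on the cap, so I re-centred and regripped. A second gentle turn gave 0.9 N m, confirming the stop.
- **Back-off:** the tool turned back 1.55 to 1.59 rad, depending on how much the cap slipped during the stop check. A quarter turn is 1.57. In the wrist picture the cap's slot lies within about 0.03 rad of a quarter turn from bottom. The tool rose about 0.4 mm, against 0.5 mm expected.
- **Bench:** the last overhead picture shows the bin and the visible bystanders where they were. The arm hid the crank in that picture, so I did not recheck it; no move went near it.
- **Rough spot:** the fingertips touched the plate once at about 20 N while picking up offcut a, below the 40 N limit.

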